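Sort the sensor modules and lift the passed carrier

ROBOT

A 6-joint arm with a two-finger parallel gripper is mounted at the origin on the work surface. World frame = base frame: x ahead of the robot, y to its left, z up, the work surface at z = 0. Lengths are in m, angles in rad, forces in N, time in s.
With the tool pointing down it reaches from about 0.225 to 0.875 m from the base axis. Payload 3.4 kg.
Tool frame: the origin (TCP) lies between the finger pads, 19 mm behind the fingertips; this is the grasp point; z points along the fingers, y is the line along which they close (so a half turn about z gives the same grasp; the last joint's range is limited). The gripper opens to 85 mm and grips with 20 to 120 N. Pads are 22 mm wide; open, the fingers measure 114 mm over their backs; the gripper's body (76 mm by 85 mm) begins 54 mm behind the grasp point. The pads swing forward as they close: fully open they stand 13 mm farther back than shut.
Start: joints at [-1.301, 0.276, 1.505, -0, 1.361, -0.121], TCP at [0.219, -0.532, 0.25] pointing down, gripper open.
Joint ranges: [-2.89, 2.89], [-0.75, 2.08], [0.22, 2.7], [-1.18, 4.32], [0.11, 2.71], [-2.7, 2.7]. Speed limits (rad/s): [2.57, 2.57, 3.14, 3.14, 3.14, 3.14].

INTERFACE

Orientations are given as a unit quaternion [w, x, y, z].
In Python, from rig import readout, imaging, manip gives the robot as it stands. The module is installed in compiled form; this text tells all that it offers.
- The arm moves only by the tool servo_tool, never from a script. Its argument "moves" is a list of rows, each an object with "dp": the shift along the tool's x, y, z in units of 0.2 m (1.0 is 0.2 m), a list of three; "delta_rot": the turn, a rotation vector about the tool's x, y, z in units of 0.1 rad (1.0 is 0.1 rad), a list of three; "fingers": the opening, from 0 (shut) to 1 (fully open). In form: [{"dp": [dx, dy, dz], "delta_rot": [wx, wy, wz], "fingers": fingers}, ...]. A call has 1 to 5 rows; each row shifts and turns the commanded pose from where the row before left it, along the tool's axes as they then stand; what a row does not reach is not made up. A row lasts 1/10 s, in which the tool goes at most 50 mm and 8.59 degrees, less where a joint would pass 70% of its speed; a pose out of reach is approached as far as the arm can. A call with a number of a shift or a turn outside -1 to 1 is refused whole. A call with a gripper value outside its range is refused whole. The fingers move at their own pace and stop on an object; "force" is the grip in N (left out, the last holds). Time passes only in rows, so rows that do not move let the fingers close. It gives the time, the measured TCP pose, the force, the opening and the grip force at its end, in the units of the state.
- readout.get_state(): the state, without advancing time (a new reading comes with each control period).
- imaging.get_image(name): name is "side" or "top" or "wrist"; returns (picture, depth): 400x640x3 uint8, red, green, blue; 400x640 float32, m along the optical axis (not along the pixel's ray), 0 where there is no reading.
- imaging.calibration(name): a dict with "intrinsics" (3x3 intrinsics, pixels), "R" (3x3) and "t" (3): a world point X has camera coordinates R X + t; the wrist camera has in their place "hand_eye" (4x4, takes a point from camera to tool coordinates, whose origin is the TCP and whose axes are the flange's). Camera axes: x right, y down, z forward; pixel columns grow to the right and rows downward; lengths in m; the calibration is good to about 2 mm. A picture is of the moment at which its call begins: read the wrist's pose just before it. calibration takes no time and is no camera call.
- manip.sign_off(): hands the job in; it is judged then, once.
The state is a dict: "clock": time; "qpos": joint angles; "qd": joint speeds; "effort": joint torques, N m; "position": TCP position; "ee_rot": TCP orientation; "contact_force": force on the tool from outside, world axes, zero at the start; "moment": the same for the moment, N m; "width": finger opening in m; "gripper_force": force on a finger pad.
Only numpy, scipy, OpenCV 4.12 (cv2) and the standard library are available. Lean on these libraries where they do the work, as an engineer would, in place of code of your own. Each camera call takes 0.05 s, during which the arm holds its last target. There are 200 camera calls.

TASK

Sort the two sensor modules on the lab bench by their coloured tags: set the green-tagged one fully into the empty nest of the carrier and the red-tagged one fully into the red reject nest, setting them down without dropping them. Then take the carrier by the middle of its handle, lift it well clear of its dock (about 15 cm) with its two modules still seated, and finish holding it there in the gripper, level and still; do not put it down or let go. Leave the other things on the bench alone and keep the carrier from tipping.

Things in the scene. Friction and masses are not known exactly. Their poses are not given: they have to be found in the camera images.
- module_green: Sensor module to be passed: grey plastic box 56 (own x) x 36 (own y) x 45 mm high, upright, with a GREEN tag on its top; about 0.14 kg. Origin: centre of its underside. It stands loose on the bench between the carrier and the reject nest. It looks the same after a half turn; it may be seated either way round. Grip it across its 36 mm width.
- module_red: Sensor module to be rejected: the same box (56 x 36 x 45 mm, own x, y, z) with a RED tag on its top. Origin: centre of its underside. Stands loose on the bench.
- module_done: Third such module (56 x 36 x 45 mm, green tag), already seated in the far nest of the carrier; it stays there. Origin: centre of its underside.
- carrier: Loose aluminium plate 240 (own x) x 90 (y) x 8 mm, about 0.35 kg empty, on its dock, own x roughly away from the robot. Green-walled nests at x = -80 and +80 mm. Arched handle across its middle: black bar along own y, 14 mm wide, 14 high, 82 long, top 115 mm above the underside, posts at its ends. Origin: centre of the underside. Balances about mid-handle when both nests are filled.
- carrier_grip (a point): Centre of the handle's black bar, 108 mm above the carrier's underside; axes as the carrier's. Pinch the bar across its 14 mm width (along carrier x).
- pass_nest (a point): The empty pass nest, at the robot's end of the carrier: centre of its floor, 8 mm above the carrier's underside; axes as the carrier's. Pocket 62 (x) x 42 (y) mm, walls 4 mm thick and 10 mm high above this floor, so a module has 3 mm play each side.
- filled_nest (a point): Centre of the floor of the carrier's far nest (same size), which holds the third module.
- dock: Fixed dark steel plate 270 (x) x 100 (y) x 10 mm under the carrier, with low black rubber stops (6 mm above its top) at its two ends, 3 mm from the ends of the carrier. Origin: centre of its underside on the bench; axes parallel to the carrier's at the start. Carrier and reject nest may be on either side of the bench.
- reject: Fixed red block 90 (x) x 70 (y) mm on the bench with a single red-walled nest on top. Origin: centre of its underside.
- reject_nest (a point): Centre of the reject nest's floor, 8 mm above the bench; axes as the red block's. Pocket 62 (x) x 42 (y) mm, walls 4 mm thick and 10 mm high.
- reagent: Bystander: brown glass bottle with blue cap, 70 mm across, 160 mm high. Origin: centre of underside.
- jar: Bystander: white jar, 60 mm across, 70 mm high. Origin: centre of underside.
- crucible: Bystander: small white ceramic cup, 50 mm across, 45 mm high. Origin: centre of underside.
- screwdriver: Bystander: screwdriver lying on the bench on the right.
- brush: Bystander: yellow brush lying on the bench on the left.
Mind the look-alikes: they are no part of the job. Leave any orange or purple look-alike of the module_red alone. What is shaped like the module_done but blue is not meant.

How it is judged:
By the outcome, as a careful person would: the job done as asked, in the order asked, and still so for the second after the job is handed in, while the arm keeps its last pose, push and grip.
It also fails if it takes over 72 s, if anything falls off the work surface, if the arm or the gripper's body presses on something with over 40 N, if the wrist force passes 120 N, or if a joint passes its speed limit or range.

## Working session

There is one attempt and no reset: what is moved stays moved. The work goes in short steps, Python scripts to look and compute and a tool call to move; the robot and the scene stay as the last step left them, time stands still between calls to the robot, and variables do not carry over. Pictures are saved under pics/ and viewed, at most 10 in all, crops included, and the job is handed in when it is done.

Besides the shell and the picture viewer there is one more tool, called after "Emit:" as name(argument=value, ...) on one line, values as JSON. servo_tool: Moves the arm, as the interface text tells. Its arguments: {"type":"object","properties":{"moves":{"type":"array"},"force":{"type":"number"}},"required":["moves"]}

```bash
mkdir -p pics; python3 - <<'E'
from rig import readout, imaging
import cv2,numpy as np
s=readout.get_state();print({k:np.round(v,4).tolist() for k,v in s.items()})
for n in("top","side"):
    p,d=imaging.get_image(n);cv2.imwrite(f"pics/{n}0.png",p[:,:,::-1]);np.savez(f"pics/{n}0.npz",p=p,d=d)
    print(imaging.calibration(n))
print(imaging.calibration("wrist"))
E
```

```text
{'clock': 0.0, 'qpos': [-1.301, 0.2766, 1.5061, 0.0, 1.3607, -0.121], 'qd': [0.001, -0.0003, -0.0015, -0.0003, 0.0018, -0.0], 'effort': [-0.0001, -41.6775, -24.5804, 0.0, 0.0112, -0.0], 'position': [0.2189, -0.5312, 0.2492], 'ee_rot': [-0.0009, 0.981, 0.1941, -0.0001], 'contact_force': [0.0937, 0.6391, 0.4157], 'moment': [0.0093, -0.0361, 0.0301], 'gripper_force': 0.0, 'width': 0.0851}
{'intrinsics': array([[458.02217658,   0.        , 318.93564001],
       [  0.        , 458.02217658, 205.10119777],
       [  0.        ,   0.        ,   1.        ]]), 'R': array([[-0.01689759, -0.99978614, -0.0119223 ],
       [-0.98739023,  0.01856283, -0.15721311],
       [ 0.1574008 ,  0.00911544, -0.98749273]]), 't': array([0.02821524, 0.585062  , 1.16909667])}
{'intrinsics': array([[383.7006667 ,   0.        , 316.39679221],
       [  0.        , 383.7006667 , 196.53532697],
       [  0.        ,   0.        ,   1.        ]]), 'R': array([[-0.9607242 , -0.2773146 ,  0.01027782],
       [-0.20703787,  0.69161332, -0.69195833],
       [ 0.18478187, -0.66690901, -0.72186428]]), 't': array([0.55343331, 0.16246382, 1.01137384])}
{'intrinsics': array([[333.23012585,   0.        , 320.60802367],
       [  0.        , 333.23012585, 200.49425432],
       [  0.        ,   0.        ,   1.        ]]), 'hand_eye': array([[-1.68115142e-03, -9.47765582e-01, -3.18963282e-01,
         8.19418169e-02],
       [ 9.99998585e-01, -1.61415607e-03, -4.74372711e-04,
         3.22360389e-04],
       [-6.52623901e-05, -3.18963628e-01,  9.47766954e-01,
        -1.23944127e-01],
       [ 0.00000000e+00,  0.00000000e+00,  0.00000000e+00,
         1.00000000e+00]])}
```

View pics/top0.png

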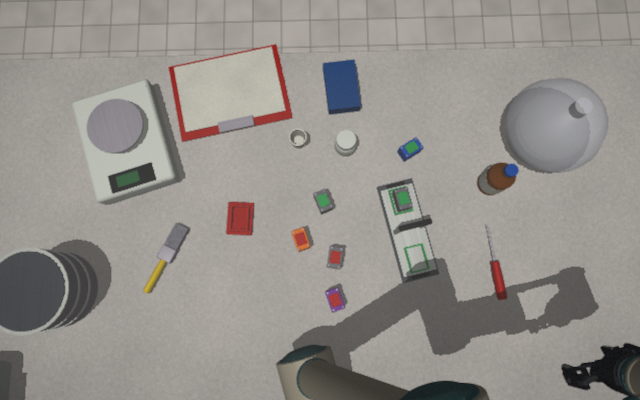

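View pics/side0.png

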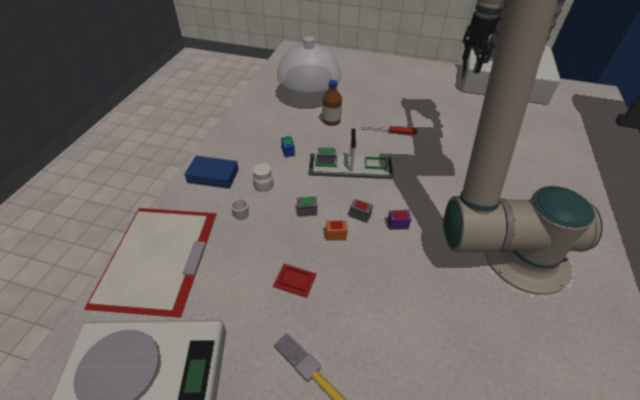

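The top view shows the green module at (324,201) and the grey-bodied red module at (336,257). The orange look-alike is at (301,239) and the purple one at (335,299). The reject nest is at (240,218), and the carrier centre is at about (408,228) with its empty nest at (417,258). The side view agrees. Next I'll take coarse measurements.

```bash
cat > h.py <<'E'
import numpy as np,cv2
from rig import imaging,readout
from scipy.spatial.transform import Rotation as Rn
def pose():
    s=readout.get_state();q=s["ee_rot"];return Rn.from_quat([q[1],q[2],q[3],q[0]]).as_matrix(),np.array(s["position"])
def cam(n,P=None):
    c=imaging.calibration(n);K=c["intrinsics"]
    if n!="wrist":return K,c["R"].T,-c["R"].T@c["t"]
    R,p=P;H=c["hand_eye"];return K,R@H[:3,:3],R@H[:3,3]+p
def ray(c,uv,z):
    K,R,o=c;uv=np.atleast_2d(np.asarray(uv,float))
    d=(np.c_[uv,np.ones(len(uv))]@np.linalg.inv(K).T)@R.T
    return o+d*((z-o[2])/d[:,2])[:,None]
def mask(p,col):
    h,s,v=cv2.split(cv2.cvtColor(p,cv2.COLOR_RGB2HSV))
    m=((h<6)|(h>174)) if col=="red" else ((h>50)&(h<80))
    return cv2.morphologyEx((m&(s>110)&(v>40)).astype(np.uint8),cv2.MORPH_CLOSE,np.ones((3,3)))
def rects(c,p,col,z,mn=30,mx=1e9):
    out=[]
    cs,_=cv2.findContours(mask(p,col),cv2.RETR_EXTERNAL,cv2.CHAIN_APPROX_NONE)
    for k in cs:
        if not mn<=len(k)<=mx: continue
        w=(ray(c,k[:,0],z)[:,:2]*1000).astype(np.float32)
        (x,y),(a,b),t=cv2.minAreaRect(w)
        if a<b:a,b,t=b,a,t+90
        out.append((np.round(k[:,0].mean(0)).tolist(),round(x,1),round(y,1),round(a),round(b),round((t+90)%180-90,1)))
    return out
E
python3 - <<'E'
from h import *
p=np.load("pics/top0.npz")["p"];c=cam("top")
for col,z in(("green",.045),("red",.045),("green",.028),("red",.018)):
    print(col,z)
    for r in rects(c,p,col,z,20):print(r)
h=cv2.cvtColor(p,cv2.COLOR_RGB2HSV)
for u,v in((410,223),(395,225),(430,220),(417,258),(402,199)):print(u,v,ray(c,(u,v),.11),h[v,u])
E
```

```text
green 0.045
([408.0, 258.0], 442.1, -210.5, 53, 2, 12.7)
([323.0, 200.0], 599.7, 7.1, 29, 23, 21.0)
([403.0, 198.0], 602.0, -206.2, 30, 24, 13.1)
([390.0, 194.0], 611.2, -172.1, 25, 8, -8.6)
([411.0, 147.0], 740.8, -234.5, 29, 24, -59.5)
red 0.045
([335.0, 299.0], 339.6, -18.4, 30, 24, 17.6)
([498.0, 280.0], 382.4, -440.6, 96, 24, 7.1)
([335.0, 257.0], 448.2, -21.3, 31, 25, -7.7)
([300.0, 239.0], 498.0, 68.3, 29, 24, 17.7)
([240.0, 218.0], 555.2, 228.2, 85, 67, -3.5)
([185.0, 111.0], 888.2, 360.6, 221, 103, 11.5)
([277.0, 91.0], 929.1, 160.5, 221, 105, 11.1)
green 0.028
([408.0, 258.0], 442.7, -213.5, 54, 2, 12.7)
([323.0, 200.0], 602.6, 7.1, 29, 24, 21.0)
([403.0, 198.0], 605.0, -209.2, 30, 24, 13.1)
([390.0, 194.0], 614.3, -174.6, 25, 8, -8.6)
([411.0, 147.0], 745.7, -237.9, 30, 24, -59.5)
red 0.018
([335.0, 299.0], 338.4, -18.9, 30, 24, 17.6)
([498.0, 280.0], 382.1, -450.7, 98, 24, 7.1)
([335.0, 257.0], 449.5, -21.9, 32, 25, -7.7)
([300.0, 239.0], 500.4, 69.7, 30, 25, 17.7)
([240.0, 218.0], 558.8, 233.1, 87, 68, -3.5)
([185.0, 111.0], 899.3, 368.5, 226, 105, 11.5)
([277.0, 91.0], 941.2, 164.0, 226, 107, 11.1)
410 223 [[ 0.52591944 -0.20895144  0.11      ]] [40 11 72]
395 225 [[ 0.5215922  -0.17143539  0.11      ]] [ 39  10 185]
430 220 [[ 0.53252948 -0.2590535   0.11      ]] [15  9 56]
417 258 [[ 0.43895904 -0.22197215  0.11      ]] [ 41  11 178]
402 199 [[ 0.5869428  -0.19181394  0.11      ]] [ 67 136 143]
```

Emit:
servo_tool(moves=[{"dp":[0.176,-0.098,0],"delta_rot":[0,0,0],"fingers":1},{"dp":[0.176,-0.098,0],"delta_rot":[0,0,0],"fingers":1},{"dp":[0.176,-0.098,0],"delta_rot":[0,0,0],"fingers":1},{"dp":[0.176,-0.098,0],"delta_rot":[0,0,0],"fingers":1},{"dp":[0.176,-0.098,0],"delta_rot":[0,0,0],"fingers":1}])

```text
clock: 0.6
position: [0.345, -0.3725, 0.2496]
ee_rot: [-0.0, 0.981, 0.194, -0.0]
contact_force: [-0.5, 0.1, -0.4]
width: 0.0851
gripper_force: 0.0
```

Emit:
servo_tool(moves=[{"dp":[0.176,-0.098,0],"delta_rot":[0,0,0],"fingers":1},{"dp":[0.176,-0.098,0],"delta_rot":[0,0,0],"fingers":1},{"dp":[0.176,-0.098,0],"delta_rot":[0,0,0],"fingers":1},{"dp":[0.176,-0.098,0],"delta_rot":[0,0,0],"fingers":1},{"dp":[0.176,-0.098,0],"delta_rot":[0,0,0],"fingers":1}])

```text
clock: 1.1
position: [0.4704, -0.2148, 0.2497]
ee_rot: [-0.0, 0.981, 0.194, -0.0]
contact_force: [0.6, -0.5, 0.6]
width: 0.0853
gripper_force: 0.0
```

Emit:
servo_tool(moves=[{"dp":[0,0,0],"delta_rot":[0,0,0],"fingers":1},{"dp":[0,0,0],"delta_rot":[0,0,0],"fingers":1},{"dp":[0,0,0],"delta_rot":[0,0,0],"fingers":1}])

```text
clock: 1.4
position: [0.4692, -0.217, 0.2497]
ee_rot: [0.0, 0.981, 0.194, -0.001]
contact_force: [0.2, -0.7, -0.2]
width: 0.0853
gripper_force: 0.0
```

```bash
cat >> h.py <<'E'
def snap(name):
    P=pose();p,d=imaging.get_image("wrist")
    cv2.imwrite(f"pics/{name}.png",p[:,:,::-1]);np.savez(f"pics/{name}.npz",p=p,d=d,R=P[0],t=P[1])
    print("TCP",np.round(P[1]*1000,1),"yaw",round(np.degrees(np.arctan2(P[0][1,0],P[0][0,0])),2),"tilt",np.round(P[0][2],4))
    return cam("wrist",P),p,d
E
python3 - <<'E'
from h import *
c,p,d=snap("w_nest")
for z in(.028,.063):
    print(z)
    for r in rects(c,p,"green",z,20):print(r)
E
```

```text
TCP [ 469.2 -217.   249.7] yaw 22.36 tilt [-0.0011 -0.     -1.    ]
0.028
([329.0, 194.0], 446.0, -236.8, 72, 50, 12.8)
([364.0, 31.0], 607.0, -204.6, 36, 29, 13.6)
([385.0, 33.0], 612.2, -224.2, 57, 1, 13.3)
([344.0, 51.0], 597.0, -202.7, 62, 49, 12.8)
0.063
([329.0, 194.0], 456.0, -231.7, 65, 45, 12.8)
([364.0, 31.0], 600.7, -202.7, 32, 26, 13.6)
([385.0, 33.0], 605.4, -220.3, 52, 1, 13.3)
([344.0, 51.0], 591.8, -201.1, 56, 44, 12.8)
```

View pics/w_nest.png

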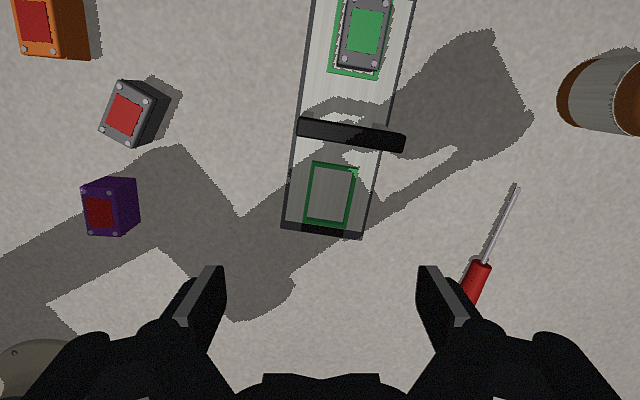

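The wrist view shows the empty nest at (329,194), 72x50 mm and yaw 12.8°, which matches its 70x50 outer size. The done module is at (364,31), 158 mm away where 160 was expected. I'll go to the green module next.

Emit:
servo_tool(moves=[{"dp":[0.166,-0.119,0],"delta_rot":[0,0,0],"fingers":1},{"dp":[0.166,-0.119,0],"delta_rot":[0,0,0],"fingers":1},{"dp":[0.166,-0.119,0],"delta_rot":[0,0,0],"fingers":1},{"dp":[0.166,-0.119,0],"delta_rot":[0,0,0],"fingers":1},{"dp":[0.166,-0.119,0],"delta_rot":[0,0,0],"fingers":1}])

```text
clock: 1.95
position: [0.5783, -0.0435, 0.25]
ee_rot: [0.0, 0.981, 0.193, -0.0]
contact_force: [0.5, 0.0, 0.1]
width: 0.085
gripper_force: 0.0
```

Emit:
servo_tool(moves=[{"dp":[0.166,-0.119,0],"delta_rot":[0,0,0],"fingers":1},{"dp":[0.166,-0.119,0],"delta_rot":[0,0,0],"fingers":1},{"dp":[0,0,0],"delta_rot":[0,0,0],"fingers":1},{"dp":[0,0,0],"delta_rot":[0,0,0],"fingers":1},{"dp":[0,0,0],"delta_rot":[0,0,0],"fingers":1}])

```text
clock: 2.45
position: [0.6206, 0.0245, 0.2498]
ee_rot: [0.0, 0.981, 0.193, -0.001]
contact_force: [-0.9, -0.3, -1.0]
width: 0.085
gripper_force: 0.0
```

```bash
cat >> h.py <<'E'
def delta(P,x,y,z=None):
    R,t=P;w=np.array([x/1000,y/1000,t[2] if z is None else z/1000])-t
    print("tool mm",np.round(R.T@w*1000,1),"units",np.round(R.T@w/.2,3))
E
python3 - <<'E'
from h import *
c,p,d=snap("w_green")
for col in("green","red"):
    for r in rects(c,p,col,.045,20):print(col,r)
print("reject .018",rects(c,p,"red",.018,150))
E
```

```text
TCP [620.6  24.5 249.8] yaw 22.29 tilt [-1.2e-03  5.0e-04 -1.0e+00]
green ([511.0, 273.0], 594.6, -217.6, 34, 28, 13.3)
green ([486.0, 245.0], 606.5, -186.0, 69, 52, 12.7)
green ([328.0, 195.0], 601.9, 7.7, 32, 26, 22.2)
green ([607.0, 159.0], 742.5, -234.8, 32, 26, -58.8)
red ([260.0, 377.0], 344.9, -5.9, 17, 6, 18.7)
red ([301.0, 317.0], 450.3, -20.5, 32, 26, -8.9)
red ([242.0, 257.0], 500.3, 69.4, 32, 26, 18.1)
red ([122.0, 138.0], 578.1, 217.0, 82, 65, -3.3)
reject .018 [([122.0, 138.0], 568.4, 230.3, 89, 70, -3.3)]
```

Emit:
servo_tool(moves=[{"dp":[-0.118,0.042,0],"delta_rot":[0,0,0],"fingers":1},{"dp":[0,0,0.2],"delta_rot":[0,0,0],"fingers":1},{"dp":[0,0,0.24],"delta_rot":[0,0,0],"fingers":1},{"dp":[0,0,0.2],"delta_rot":[0,0,0],"fingers":1},{"dp":[0,0,0.16],"delta_rot":[0,0,0],"fingers":1}])

```text
clock: 3.0
position: [0.6009, 0.0078, 0.0882]
ee_rot: [-0.0, 0.981, 0.193, -0.001]
contact_force: [0.8, 0.6, 0.8]
width: 0.0852
gripper_force: 0.0
```

Emit:
servo_tool(moves=[{"dp":[0,0,0.16],"delta_rot":[0,0,0],"fingers":1},{"dp":[0,0,0.125],"delta_rot":[0,0,0],"fingers":1},{"dp":[0,0,0],"delta_rot":[0,0,0],"fingers":1},{"dp":[0,0,0],"delta_rot":[0,0,0],"fingers":1}])

```text
clock: 3.4
position: [0.6026, 0.0083, 0.0335]
ee_rot: [0.0, 0.981, 0.193, -0.0]
contact_force: [0.4, -0.6, 0.7]
width: 0.0852
gripper_force: 0.0
```

Emit:
servo_tool(moves=[{"dp":[0,0,0],"delta_rot":[0,0,0],"fingers":0.3},{"dp":[0,0,0],"delta_rot":[0,0,0],"fingers":0.3},{"dp":[0,0,0],"delta_rot":[0,0,0],"fingers":0.3},{"dp":[0,0,0],"delta_rot":[0,0,0],"fingers":0.3},{"dp":[0,0,0],"delta_rot":[0,0,0],"fingers":0.3}], force=35)

```text
clock: 3.9
position: [0.6035, 0.0093, 0.0343]
ee_rot: [0.0, 0.981, 0.194, 0.001]
contact_force: [0.2, -0.5, 4.6]
width: 0.0354
gripper_force: 36.7
```

Emit:
servo_tool(moves=[{"dp":[0,0,-0.1],"delta_rot":[0,0,0],"fingers":0.3},{"dp":[0,0,-0.22],"delta_rot":[0,0,0],"fingers":0.3},{"dp":[0,0,-0.24],"delta_rot":[0,0,0],"fingers":0.3},{"dp":[0,0,-0.24],"delta_rot":[0,0,0],"fingers":0.3},{"dp":[0,0,-0.2],"delta_rot":[0,0,0],"fingers":0.3}])

```text
clock: 4.4
position: [0.6026, 0.0096, 0.2355]
ee_rot: [0.0, 0.981, 0.194, 0.001]
contact_force: [1.1, -0.9, -0.7]
width: 0.0358
gripper_force: 35.8
```

Emit:
servo_tool(moves=[{"dp":[0,0,-0.08],"delta_rot":[0,0,0],"fingers":0.3},{"dp":[0,0,0],"delta_rot":[0,0,0],"fingers":0.3},{"dp":[0,0,0],"delta_rot":[0,0,0],"fingers":0.3}])

```text
clock: 4.7
position: [0.6019, 0.0096, 0.248]
ee_rot: [-0.0, 0.981, 0.194, -0.001]
contact_force: [-1.1, 0.0, -2.1]
width: 0.0354
gripper_force: 35.9
```

```bash
python3 - <<'E'
from h import *
c,p,d=snap("w_hold")
print("hold",rects(c,p,"green",pose()[1][2]+.045-.034,20))
print("reject .018",rects(c,p,"red",.018,150))
delta(pose(),470,-217)
E
```

```text
TCP [601.9   9.6 248. ] yaw 22.4 tilt [-1.5e-03 -8.0e-04 -1.0e+00]
hold [([320.0, 307.0], 599.3, 8.3, 33, 26, 22.3), ([510.0, 255.0], 649.3, -49.1, 12, 10, 13.4), ([485.0, 228.0], 652.7, -38.6, 24, 18, 12.3), ([608.0, 136.0], 700.4, -55.3, 11, 9, -59.2)]
reject .018 [([111.0, 116.0], 567.7, 229.7, 88, 70, -3.3)]
tool mm [-207.9  159.4    0.4] units [-1.039  0.797  0.002]
```

View pics/w_hold.png

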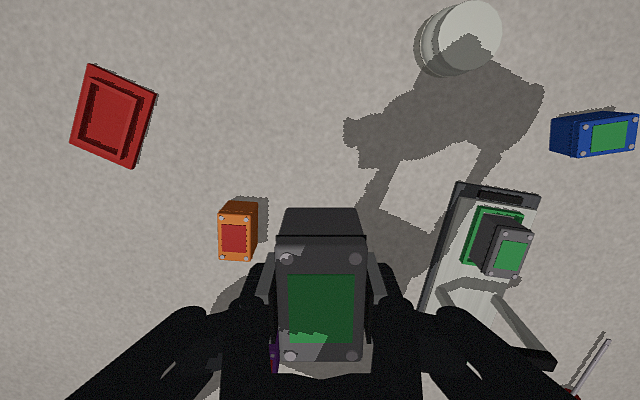

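The module is held square at (320,307), about 2.7 mm back along tool x. Next I'll go over the nest.

Emit:
servo_tool(moves=[{"dp":[-0.1,0.073,0],"delta_rot":[0,0,0],"fingers":0.3},{"dp":[-0.19,0.146,0],"delta_rot":[0,0,0],"fingers":0.3},{"dp":[-0.19,0.146,0],"delta_rot":[0,0,0],"fingers":0.3},{"dp":[-0.19,0.146,0],"delta_rot":[0,0,0],"fingers":0.3},{"dp":[-0.19,0.146,0],"delta_rot":[0,0,0],"fingers":0.3}])

```text
clock: 5.25
position: [0.4915, -0.1783, 0.2466]
ee_rot: [-0.001, 0.981, 0.195, -0.002]
contact_force: [0.7, -0.6, -1.3]
width: 0.0354
gripper_force: 35.8
```

Emit:
servo_tool(moves=[{"dp":[-0.18,0.14,0],"delta_rot":[0,0,0],"fingers":0.3},{"dp":[0,0,0],"delta_rot":[0,0,0.84],"fingers":0.3},{"dp":[0,0,0],"delta_rot":[0,0,0.84],"fingers":0.3},{"dp":[0,0,0],"delta_rot":[0,0,0],"fingers":0.3},{"dp":[0,0,0],"delta_rot":[0,0,0],"fingers":0.3}])

```text
clock: 5.75
position: [0.4704, -0.2167, 0.2474]
ee_rot: [-0.001, 0.994, 0.112, -0.001]
contact_force: [0.8, -0.6, -1.4]
width: 0.0353
gripper_force: 35.9
```

```bash
python3 - <<'E'
from h import *
c,p,d=snap("w_nest2")
for z in(.028,.063):
  for r in rects(c,p,"green",z,20):print(z,r)
print("hold",rects(c,p,"green",pose()[1][2]+.045-.034,100,300))
# inner floor corners of the nest: holes of the green ring
cs,h=cv2.findContours(mask(p,"green"),cv2.RETR_CCOMP,cv2.CHAIN_APPROX_NONE)
for k,hh in zip(cs,h[0]):
    if hh[3]>=0 and len(k)>60:
        for z in(.018,.028):
            print("hole",z,k[:,0].mean(0),cv2.minAreaRect((ray(c,k[:,0],z)[:,:2]*1000).astype(np.float32)))
E
```

```text
TCP [ 470.4 -216.7  247.4] yaw 12.87 tilt [-0.0022 -0.0022 -1.    ]
0.028 ([321.0, 307.0], 300.0, -255.0, 99, 80, 12.6)
0.028 ([334.0, 180.0], 455.7, -234.6, 51, 49, 12.8)
0.028 ([339.0, 26.0], 606.6, -203.3, 35, 28, 12.8)
0.028 ([336.0, 44.0], 597.2, -202.7, 61, 49, 12.7)
0.063 ([321.0, 307.0], 325.6, -249.3, 89, 71, 12.6)
0.063 ([334.0, 180.0], 465.4, -230.9, 46, 44, 12.8)
0.063 ([339.0, 26.0], 600.9, -202.9, 31, 26, 12.8)
0.063 ([336.0, 44.0], 592.5, -202.3, 55, 44, 12.7)
hold [([321.0, 307.0], 468.7, -217.4, 32, 26, 12.6), ([334.0, 180.0], 519.7, -210.7, 17, 16, 12.8), ([339.0, 26.0], 569.1, -200.5, 11, 9, 12.8)]
```

View pics/w_nest2.png

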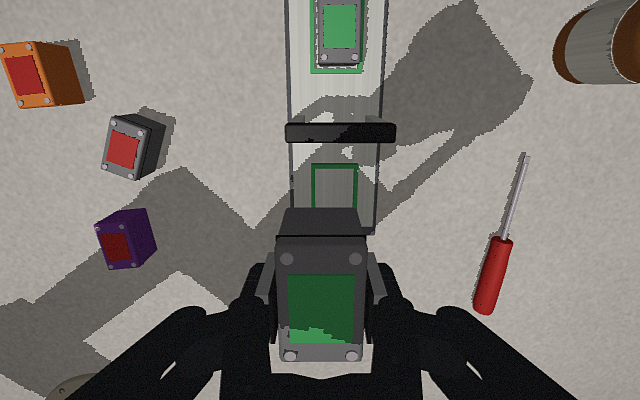

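Emit:
servo_tool(moves=[{"dp":[-0.137,0.073,0],"delta_rot":[0,0,0],"fingers":0.3},{"dp":[0,0,0.2],"delta_rot":[0,0,0],"fingers":0.3},{"dp":[0,0,0.24],"delta_rot":[0,0,0],"fingers":0.3},{"dp":[0,0,0.2],"delta_rot":[0,0,0],"fingers":0.3},{"dp":[0,0,0.12],"delta_rot":[0,0,0],"fingers":0.3}])

```text
clock: 6.3
position: [0.4458, -0.2357, 0.0938]
ee_rot: [-0.002, 0.994, 0.112, -0.002]
contact_force: [-0.3, 0.1, -1.0]
width: 0.0353
gripper_force: 35.8
```

Emit:
servo_tool(moves=[{"dp":[0,0,0.065],"delta_rot":[0,0,0],"fingers":0.3},{"dp":[0,0,0],"delta_rot":[0,0,0],"fingers":0.3},{"dp":[0,0,0],"delta_rot":[0,0,0],"fingers":0.3},{"dp":[0,0,0],"delta_rot":[0,0,0],"fingers":0.3}])

```text
clock: 6.7
position: [0.4484, -0.2378, 0.085]
ee_rot: [0.001, 0.994, 0.112, 0.001]
contact_force: [0.1, -0.6, -1.0]
width: 0.0355
gripper_force: 35.8
```

```bash
python3 - <<'E'
from h import *
for i in range(3):
    c,p,d=snap("w_hover")
    print(rects(c,p,"green",pose()[1][2]+.045-.034,60,300))
    for r in rects(c,p,"green",.028,20):print("n",r)
    delta(pose(),447,-237)
p,d=imaging.get_image("side");cv2.imwrite("pics/s_hover.png",cv2.resize(p[100:240,270:450,::-1],None,fx=4,fy=4))
E
```

```text
TCP [ 448.4 -237.8   85. ] yaw 12.81 tilt [ 0.0014  0.0017 -1.    ]
[([321.0, 307.0], 446.5, -238.5, 32, 26, 12.7), ([317.0, 2.0], 551.8, -213.5, 31, 1, -77.3)]
n ([321.0, 307.0], 397.1, -249.7, 52, 42, 12.7)
n ([314.0, 196.0], 464.8, -232.6, 50, 34, -77.3)
n ([317.0, 2.0], 566.1, -209.6, 49, 2, -77.3)
tool mm [-1.2 -1.1 -0. ] units [-0.006 -0.006 -0.   ]
TCP [ 448.4 -237.9   85.1] yaw 12.8 tilt [ 0.0016  0.0019 -1.    ]
[([321.0, 307.0], 446.3, -238.6, 32, 26, 12.7), ([317.0, 2.0], 551.8, -213.5, 31, 1, -77.3)]
n ([321.0, 307.0], 397.0, -249.8, 52, 42, 12.7)
n ([314.0, 196.0], 464.7, -232.6, 50, 34, -77.3)
n ([317.0, 2.0], 566.1, -209.7, 49, 2, -77.3)
tool mm [-1.1 -1.1 -0. ] units [-0.005 -0.006 -0.   ]
TCP [ 448.3 -237.9   85.1] yaw 12.79 tilt [ 0.0016  0.0018 -1.    ]
[([321.0, 307.0], 446.2, -238.5, 32, 26, 12.7), ([317.0, 2.0], 551.7, -213.5, 31, 1, -77.3)]
n ([321.0, 307.0], 396.9, -249.7, 52, 42, 12.7)
n ([314.0, 196.0], 464.6, -232.6, 50, 34, -77.3)
n ([317.0, 2.0], 566.0, -209.7, 49, 2, -77.3)
tool mm [-0.9 -1.  -0. ] units [-0.005 -0.005 -0.   ]
```

View pics/w_hover.png

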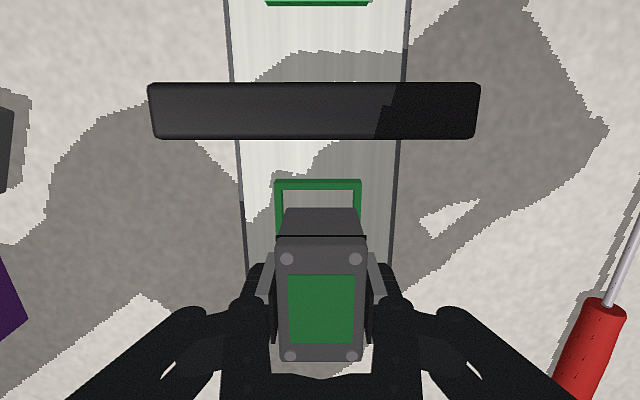

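The module is at columns 277–366 and the nest walls at 275–361, so it needs about 1.5 mm toward tool −y and −x. I'll correct that and descend.

Emit:
servo_tool(moves=[{"dp":[-0.0075,-0.008,0],"delta_rot":[0,0,0],"fingers":0.3},{"dp":[0,0,0.06],"delta_rot":[0,0,0],"fingers":0.3},{"dp":[0,0,0.05],"delta_rot":[0,0,0],"fingers":0.3},{"dp":[0,0,0.03],"delta_rot":[0,0,0],"fingers":0.3},{"dp":[0,0,0.005],"delta_rot":[0,0,0],"fingers":0.3}])

```text
clock: 7.4
position: [0.4449, -0.2357, 0.0535]
ee_rot: [-0.001, 0.994, 0.111, -0.001]
contact_force: [-0.1, 0.5, -0.8]
width: 0.0355
gripper_force: 35.8
```

Emit:
servo_tool(moves=[{"dp":[0,0,0.005],"delta_rot":[0,0,0],"fingers":0.3},{"dp":[0,0,0],"delta_rot":[0,0,0],"fingers":0.3},{"dp":[0,0,0],"delta_rot":[0,0,0],"fingers":0.3}])

```text
clock: 7.7
position: [0.4459, -0.2364, 0.0542]
ee_rot: [0.0, 0.994, 0.111, 0.0]
contact_force: [-0.0, 0.2, -1.7]
width: 0.0354
gripper_force: 35.8
```

Emit:
servo_tool(moves=[{"dp":[0,0,0.006],"delta_rot":[0,0,0],"fingers":0.3},{"dp":[0,0,0],"delta_rot":[0,0,0],"fingers":0.3},{"dp":[0,0,0],"delta_rot":[0,0,0],"fingers":0.3}])

```text
clock: 8.0
position: [0.4458, -0.2363, 0.0529]
ee_rot: [0.0, 0.994, 0.111, 0.0]
contact_force: [-0.1, -0.3, -0.5]
width: 0.0356
gripper_force: 35.8
```

Emit:
servo_tool(moves=[{"dp":[0,0,0.005],"delta_rot":[0,0,0],"fingers":0.3},{"dp":[0,0,0],"delta_rot":[0,0,0],"fingers":0.3},{"dp":[0,0,0],"delta_rot":[0,0,0],"fingers":0.3}])

```text
clock: 8.3
position: [0.4458, -0.2364, 0.0523]
ee_rot: [0.0, 0.994, 0.111, 0.0]
contact_force: [-1.6, 0.4, 4.7]
width: 0.0354
gripper_force: 36.4
```

Contact came at TCP z=52.3 mm, where 52 was expected, so it is on the floor. I'll release.

Emit:
servo_tool(moves=[{"dp":[0,0,0],"delta_rot":[0,0,0],"fingers":0.6},{"dp":[0,0,0],"delta_rot":[0,0,0],"fingers":0.6},{"dp":[0,0,0],"delta_rot":[0,0,0],"fingers":0.6}])

```text
clock: 8.6
position: [0.4457, -0.2363, 0.0516]
ee_rot: [0.0, 0.994, 0.111, -0.0]
contact_force: [0.2, 0.6, 0.7]
width: 0.0513
gripper_force: 0.0
```

Emit:
servo_tool(moves=[{"dp":[0,0,-0.1],"delta_rot":[0,0,0],"fingers":0.6},{"dp":[0,0,-0.2],"delta_rot":[0,0,0],"fingers":0.6},{"dp":[0,0,-0.25],"delta_rot":[0,0,0],"fingers":0.6},{"dp":[0,0,-0.25],"delta_rot":[0,0,0],"fingers":0.6},{"dp":[0,0,-0.19],"delta_rot":[0,0,0],"fingers":0.6}])

```text
clock: 9.1
position: [0.4462, -0.2365, 0.2529]
ee_rot: [0.001, 0.994, 0.111, 0.001]
contact_force: [1.0, -0.5, -0.6]
width: 0.0514
gripper_force: 0.0
```

```bash
python3 - <<'E'
from h import *
c,p,d=snap("w_placed")
for col,z in(("green",.063),("green",.028),("red",.045)):
  for r in rects(c,p,col,z,20):print(col,z,r)
delta(pose(),472,-20)
E
```

```text
TCP [ 446.2 -236.5  252.9] yaw 12.77 tilt [ 0.0022  0.0025 -1.    ]
green 0.063 ([320.0, 180.0], 444.4, -237.1, 31, 26, 12.6)
green 0.063 ([320.0, 163.0], 453.8, -235.0, 63, 44, 12.6)
green 0.063 ([321.0, 6.0], 589.7, -205.3, 25, 10, -77.3)
green 0.063 ([320.0, 27.0], 578.4, -207.0, 44, 32, -77.3)
green 0.028 ([320.0, 180.0], 435.3, -239.1, 35, 29, 12.6)
green 0.028 ([320.0, 163.0], 445.8, -236.9, 70, 49, 12.6)
green 0.028 ([321.0, 6.0], 596.9, -203.8, 28, 11, -77.3)
green 0.028 ([320.0, 27.0], 584.3, -205.7, 49, 36, -77.3)
red 0.045 ([481.0, 252.0], 394.6, -431.0, 99, 27, 7.5)
red 0.045 ([99.0, 222.0], 341.6, -17.2, 32, 26, 18.7)
red 0.045 ([104.0, 121.0], 450.9, -20.5, 32, 27, -9.4)
red 0.045 ([9.0, 45.0], 501.5, 67.8, 32, 23, 17.4)
tool mm [  70.9 -207.8   -1.6] units [ 0.354 -1.039 -0.008]
```

View pics/w_placed.png

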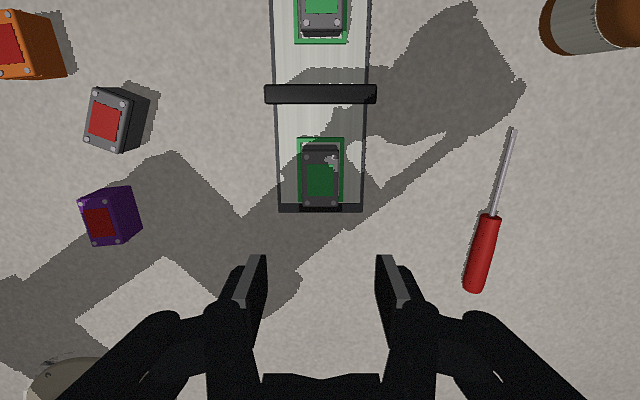

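The green module sits inside its nest at (320,180). Next is the red one at (104,121).

Emit:
servo_tool(moves=[{"dp":[0.071,-0.208,0],"delta_rot":[0,0,0],"fingers":0.8},{"dp":[0.071,-0.208,0],"delta_rot":[0,0,0],"fingers":0.8},{"dp":[0.071,-0.208,0],"delta_rot":[0,0,0],"fingers":0.8},{"dp":[0.071,-0.208,0],"delta_rot":[0,0,0],"fingers":0.8},{"dp":[0.071,-0.208,0],"delta_rot":[0,0,0],"fingers":0.8}])

```text
clock: 9.65
position: [0.4688, -0.0161, 0.2494]
ee_rot: [0.0, 0.994, 0.111, 0.0]
contact_force: [0.7, 0.7, 0.8]
width: 0.0683
gripper_force: 0.0
```

Emit:
servo_tool(moves=[{"dp":[0,0,0],"delta_rot":[0,0,0.96],"fingers":0.8},{"dp":[0,0,0],"delta_rot":[0,0,0.96],"fingers":0.8},{"dp":[0,0,0],"delta_rot":[0,0,0.96],"fingers":0.8},{"dp":[0,0,0],"delta_rot":[0,0,0.96],"fingers":0.8},{"dp":[0,0,0],"delta_rot":[0,0,0],"fingers":0.8}])

```text
clock: 10.15
position: [0.4688, -0.0175, 0.2493]
ee_rot: [0.0, 0.997, -0.08, -0.0]
contact_force: [0.1, 0.1, -0.2]
width: 0.0682
gripper_force: 0.0
```

Emit:
servo_tool(moves=[{"dp":[0,0,0],"delta_rot":[0,0,0],"fingers":0.8},{"dp":[0,0,0],"delta_rot":[0,0,0],"fingers":0.8}])

```text
clock: 10.35
position: [0.4689, -0.0177, 0.2496]
ee_rot: [0.0, 0.997, -0.08, -0.0]
contact_force: [-1.2, -0.5, -0.6]
width: 0.0678
gripper_force: 0.0
```

```bash
python3 - <<'E'
from h import *
c,p,d=snap("w_red")
R=rects(c,p,"red",.045,20)
for r in R:print(r)
r=min(R,key=lambda r:np.hypot(r[1]-450,r[2]+20));delta(pose(),r[1],r[2],34)
E
```

```text
TCP [468.9 -17.7 249.6] yaw -9.17 tilt [-2.e-04  1.e-04 -1.e+00]
([338.0, 282.0], 341.6, -17.7, 32, 26, 18.5)
([326.0, 190.0], 450.3, -21.0, 31, 26, -9.3)
([230.0, 157.0], 500.5, 69.0, 32, 26, 18.4)
([72.0, 114.0], 562.4, 207.2, 81, 67, -3.3)
tool mm [-17.9   6.2 215.7] units [-0.089  0.031  1.078]
```

Emit:
servo_tool(moves=[{"dp":[-0.089,0.031,0],"delta_rot":[0,0,0],"fingers":0.8},{"dp":[0,0,0.2],"delta_rot":[0,0,0],"fingers":0.8},{"dp":[0,0,0.24],"delta_rot":[0,0,0],"fingers":0.8},{"dp":[0,0,0.2],"delta_rot":[0,0,0],"fingers":0.8},{"dp":[0,0,0.16],"delta_rot":[0,0,0],"fingers":0.8}])

```text
clock: 10.9
position: [0.4494, -0.0209, 0.0879]
ee_rot: [-0.0, 0.997, -0.08, -0.001]
contact_force: [0.2, 0.6, -0.7]
width: 0.0684
gripper_force: 0.0
```

Emit:
servo_tool(moves=[{"dp":[0,0,0.16],"delta_rot":[0,0,0],"fingers":0.8},{"dp":[0,0,0.118],"delta_rot":[0,0,0],"fingers":0.8},{"dp":[0,0,0],"delta_rot":[0,0,0],"fingers":0.8},{"dp":[0,0,0],"delta_rot":[0,0,0],"fingers":0.8}])

```text
clock: 11.3
position: [0.4507, -0.0211, 0.0343]
ee_rot: [0.0, 0.997, -0.08, -0.0]
contact_force: [0.5, -0.0, -0.5]
width: 0.0685
gripper_force: 0.0
```

Emit:
servo_tool(moves=[{"dp":[0,0,0],"delta_rot":[0,0,0],"fingers":0.3},{"dp":[0,0,0],"delta_rot":[0,0,0],"fingers":0.3},{"dp":[0,0,0],"delta_rot":[0,0,0],"fingers":0.3},{"dp":[0,0,0],"delta_rot":[0,0,0],"fingers":0.3},{"dp":[0,0,0],"delta_rot":[0,0,0],"fingers":0.3}], force=35)

```text
clock: 11.8
position: [0.4516, -0.0211, 0.0356]
ee_rot: [0.0, 0.997, -0.08, 0.002]
contact_force: [-0.5, -0.1, 6.6]
width: 0.0356
gripper_force: 36.2
```

Emit:
servo_tool(moves=[{"dp":[0,0,-0.1],"delta_rot":[0,0,0],"fingers":0.3},{"dp":[0,0,-0.22],"delta_rot":[0,0,0],"fingers":0.3},{"dp":[0,0,-0.24],"delta_rot":[0,0,0],"fingers":0.3},{"dp":[0,0,-0.24],"delta_rot":[0,0,0],"fingers":0.3},{"dp":[0,0,-0.25],"delta_rot":[0,0,0],"fingers":0.3}])

```text
clock: 12.3
position: [0.4495, -0.0208, 0.2464]
ee_rot: [0.0, 0.997, -0.08, 0.0]
contact_force: [1.8, -0.7, -1.7]
width: 0.0353
gripper_force: 35.4
```

Emit:
servo_tool(moves=[{"dp":[0.06,-0.16,0],"delta_rot":[0,0,0],"fingers":0.3},{"dp":[0.07,-0.19,0],"delta_rot":[0,0,0],"fingers":0.3},{"dp":[0.07,-0.19,0],"delta_rot":[0,0,0],"fingers":0.3},{"dp":[0.07,-0.19,0],"delta_rot":[0,0,0],"fingers":0.3},{"dp":[0.07,-0.19,0],"delta_rot":[0,0,0],"fingers":0.3}])

```text
clock: 12.8
position: [0.5473, 0.1512, 0.2446]
ee_rot: [0.0, 0.997, -0.08, 0.0]
contact_force: [-0.2, -0.6, -1.5]
width: 0.0353
gripper_force: 35.5
```

Emit:
servo_tool(moves=[{"dp":[0.07,-0.19,0],"delta_rot":[0,0,0],"fingers":0.3},{"dp":[0.07,-0.19,0],"delta_rot":[0,0,0],"fingers":0.3},{"dp":[0,0,0],"delta_rot":[0,0,-1.0],"fingers":0.3},{"dp":[0,0,0],"delta_rot":[0,0,0],"fingers":0.3},{"dp":[0,0,0],"delta_rot":[0,0,0],"fingers":0.3}])

```text
clock: 13.3
position: [0.5863, 0.2199, 0.2441]
ee_rot: [0.0, 1.0, -0.031, -0.0]
contact_force: [-1.2, -0.2, -2.0]
width: 0.0355
gripper_force: 35.6
```

```bash
cat >> h.py <<'E'
def look(name,gz):
    c,p,d=snap(name)
    R=rects(c,p,"red",pose()[1][2]+.045-gz,60);print("held@z",[r for r in R if r[0][1]>250 and abs(r[0][0]-320)<20])
    for r in rects(c,p,"red",.018,60):print(".018",r)
    for r in rects(c,p,"red",.008,60):print(".008",r)
E
python3 -c "from h import *;look('w_rej',.0355)"
```

```text
TCP [586.3 219.9 244.1] yaw -3.61 tilt [-7.e-04  7.e-04 -1.e+00]
held@z [([321.0, 304.0], 585.0, 219.7, 32, 26, -3.7)]
.018 ([531.0, 355.0], 314.6, -37.9, 35, 25, 18.5)
.018 ([321.0, 304.0], 412.9, 231.0, 98, 80, -3.7)
.018 ([466.0, 244.0], 485.7, 56.8, 35, 28, 18.6)
.018 ([304.0, 181.0], 567.2, 236.0, 88, 68, -3.4)
.008 ([531.0, 355.0], 304.5, -45.1, 36, 25, 18.5)
.008 ([321.0, 304.0], 405.6, 231.5, 101, 83, -3.7)
.008 ([466.0, 244.0], 480.5, 52.3, 36, 29, 18.6)
.008 ([304.0, 181.0], 564.3, 236.7, 90, 70, -3.4)
```

View pics/w_rej.png

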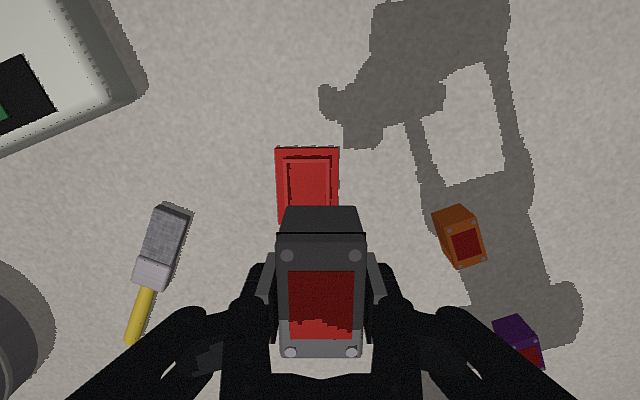

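Emit:
servo_tool(moves=[{"dp":[-0.11,-0.078,0],"delta_rot":[0,0,0],"fingers":0.3},{"dp":[0,0,0.2],"delta_rot":[0,0,0],"fingers":0.3},{"dp":[0,0,0.24],"delta_rot":[0,0,0],"fingers":0.3},{"dp":[0,0,0.2],"delta_rot":[0,0,0],"fingers":0.3},{"dp":[0,0,0.12],"delta_rot":[0,0,0],"fingers":0.3}])

```text
clock: 13.85
position: [0.5636, 0.2356, 0.0895]
ee_rot: [0.001, 0.999, -0.032, -0.002]
contact_force: [0.5, 0.5, -1.0]
width: 0.0354
gripper_force: 35.7
```

Emit:
servo_tool(moves=[{"dp":[0,0,0.08],"delta_rot":[0,0,0],"fingers":0.3},{"dp":[0,0,0],"delta_rot":[0,0,0],"fingers":0.3},{"dp":[0,0,0],"delta_rot":[0,0,0],"fingers":0.3},{"dp":[0,0,0],"delta_rot":[0,0,0],"fingers":0.3}])

```text
clock: 14.25
position: [0.567, 0.2371, 0.0779]
ee_rot: [-0.0, 1.0, -0.031, 0.001]
contact_force: [0.5, -0.3, -0.3]
width: 0.0356
gripper_force: 35.7
```

```bash
python3 - <<'E'
from h import *
look('w_rejh',.0355)
p=np.load("pics/w_rejh.npz")["p"]
cv2.imwrite("pics/rejcrop.png",cv2.resize(p[130:380,220:420,::-1],None,fx=2.4,fy=2.4))
E
```

```text
TCP [567.  237.1  77.9] yaw -3.56 tilt [ 2.9e-03 -9.0e-04 -1.0e+00]
held@z [([321.0, 304.0], 565.3, 236.8, 33, 26, -3.5)]
.018 ([617.0, 340.0], 473.8, 41.0, 39, 31, 18.2)
.018 ([321.0, 304.0], 514.9, 240.2, 52, 42, -3.5)
.018 ([322.0, 201.0], 581.6, 235.4, 66, 59, 86.4)
.008 ([617.0, 340.0], 464.3, 30.7, 41, 32, 18.2)
.008 ([321.0, 304.0], 507.6, 240.7, 55, 44, -3.5)
.008 ([322.0, 201.0], 577.9, 235.6, 70, 62, 86.4)
```

View pics/rejcrop.png

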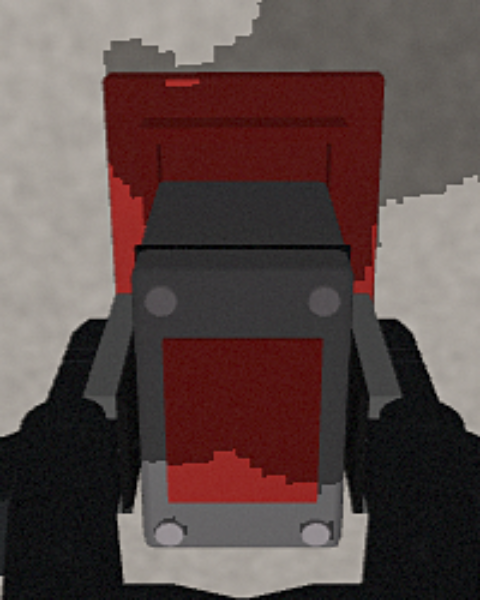

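```bash
python3 - <<'E'
from h import *
f=np.load("pics/w_rejh.npz");c=cam("wrist",(f["R"],f["t"]));p=f["p"]
g=p[:,:,0].astype(float)
print("rows",[(r,round(g[r,300:340].mean())) for r in range(155,208)])
for r0,r1 in((188,196),):
  print("cols",[(k,round(g[r0:r1,k].mean())) for k in list(range(274,294))+list(range(350,370))])
for v in(178,180,182,184,188,190,192):
    print(v,[np.round(ray(c,(322,v),z)[0]*1000,1).tolist() for z in(.018,.008)])
E
```

```text
rows [(155, 119), (156, 109), (157, 100), (158, 102), (159, 107), (160, 62), (161, 67), (162, 79), (163, 89), (164, 92), (165, 83), (166, 83), (167, 84), (168, 84), (169, 83), (170, 83), (171, 84), (172, 84), (173, 84), (174, 84), (175, 84), (176, 84), (177, 85), (178, 83), (179, 67), (180, 69), (181, 68), (182, 67), (183, 82), (184, 87), (185, 85), (186, 85), (187, 85), (188, 85), (189, 85), (190, 85), (191, 84), (192, 84), (193, 85), (194, 85), (195, 84), (196, 84), (197, 85), (198, 85), (199, 84), (200, 85), (201, 84), (202, 85), (203, 85), (204, 88), (205, 65), (206, 41), (207, 45)]
cols [(274, 84), (275, 84), (276, 83), (277, 83), (278, 85), (279, 84), (280, 85), (281, 85), (282, 85), (283, 86), (284, 88), (285, 72), (286, 65), (287, 83), (288, 83), (289, 85), (290, 84), (291, 84), (292, 84), (293, 87), (350, 85), (351, 86), (352, 85), (353, 85), (354, 85), (355, 87), (356, 66), (357, 65), (358, 85), (359, 87), (360, 86), (361, 84), (362, 85), (363, 85), (364, 86), (365, 84), (366, 84), (367, 85), (368, 85), (369, 86)]
178 [[600.7, 233.9, 18.0], [598.1, 234.0, 8.0]]
180 [[599.6, 234.0, 18.0], [596.9, 234.1, 8.0]]
182 [[598.4, 234.0, 18.0], [595.7, 234.2, 8.0]]
184 [[597.2, 234.1, 18.0], [594.4, 234.3, 8.0]]
188 [[594.8, 234.3, 18.0], [591.9, 234.4, 8.0]]
190 [[593.6, 234.3, 18.0], [590.6, 234.5, 8.0]]
192 [[592.4, 234.4, 18.0], [589.4, 234.6, 8.0]]
```

The wall's far outer face lies at x=597.8 mm by both its top and bottom edges, so the nest centre is (562.9, 236.5). That means a 2.4 mm correction backwards, then descend.

Emit:
servo_tool(moves=[{"dp":[-0.0115,0.002,0],"delta_rot":[0,0,0],"fingers":0.3},{"dp":[0,0,0.06],"delta_rot":[0,0,0],"fingers":0.3},{"dp":[0,0,0.05],"delta_rot":[0,0,0],"fingers":0.3},{"dp":[0,0,0.03],"delta_rot":[0,0,0],"fingers":0.3},{"dp":[0,0,0.01],"delta_rot":[0,0,0],"fingers":0.3}])

```text
clock: 14.8
position: [0.5627, 0.2367, 0.0446]
ee_rot: [0.0, 1.0, -0.031, -0.001]
contact_force: [-0.1, -0.2, -1.6]
width: 0.0354
gripper_force: 35.7
```

Emit:
servo_tool(moves=[{"dp":[0,0,0.005],"delta_rot":[0,0,0],"fingers":0.3},{"dp":[0,0,0],"delta_rot":[0,0,0],"fingers":0.3},{"dp":[0,0,0],"delta_rot":[0,0,0],"fingers":0.3}])

```text
clock: 15.1
position: [0.5639, 0.237, 0.0454]
ee_rot: [-0.0, 1.0, -0.031, 0.0]
contact_force: [0.2, 0.5, -0.7]
width: 0.0353
gripper_force: 35.7
```

Emit:
servo_tool(moves=[{"dp":[0,0,0.007],"delta_rot":[0,0,0],"fingers":0.3},{"dp":[0,0,0],"delta_rot":[0,0,0],"fingers":0.3},{"dp":[0,0,0],"delta_rot":[0,0,0],"fingers":0.3}])

```text
clock: 15.4
position: [0.5636, 0.2369, 0.0439]
ee_rot: [0.0, 1.0, -0.031, 0.0]
contact_force: [-0.1, 0.8, -1.5]
width: 0.0356
gripper_force: 35.7
```

Emit:
servo_tool(moves=[{"dp":[0,0,0.005],"delta_rot":[0,0,0],"fingers":0.3},{"dp":[0,0,0],"delta_rot":[0,0,0],"fingers":0.3},{"dp":[0,0,0],"delta_rot":[0,0,0],"fingers":0.3}])

```text
clock: 15.7
position: [0.5637, 0.2369, 0.0437]
ee_rot: [-0.0, 1.0, -0.031, 0.0]
contact_force: [-1.0, -1.6, 5.6]
width: 0.0357
gripper_force: 36.5
```

Emit:
servo_tool(moves=[{"dp":[0,0,0],"delta_rot":[0,0,0],"fingers":0.6},{"dp":[0,0,0],"delta_rot":[0,0,0],"fingers":0.6},{"dp":[0,0,0],"delta_rot":[0,0,0],"fingers":0.6}])

```text
clock: 16.0
position: [0.5637, 0.2369, 0.0426]
ee_rot: [0.0, 1.0, -0.031, 0.0]
contact_force: [-0.5, -0.7, -0.6]
width: 0.0514
gripper_force: 0.0
```

Emit:
servo_tool(moves=[{"dp":[0,0,-0.1],"delta_rot":[0,0,0],"fingers":0.6},{"dp":[0,0,-0.2],"delta_rot":[0,0,0],"fingers":0.6},{"dp":[0,0,-0.25],"delta_rot":[0,0,0],"fingers":0.6},{"dp":[0,0,-0.25],"delta_rot":[0,0,0],"fingers":0.6},{"dp":[0,0,-0.22],"delta_rot":[0,0,0],"fingers":0.6}])

```text
clock: 16.5
position: [0.5638, 0.237, 0.2493]
ee_rot: [-0.0, 1.0, -0.031, 0.001]
contact_force: [1.0, 0.9, -0.5]
width: 0.0512
gripper_force: 0.0
```

```bash
python3 - <<'E'
from h import *
c,p,d=snap("w_rejp")
for z in(.053,.008):
  for r in rects(c,p,"red",z,40):print(z,r)
cv2.imwrite("pics/rejp.png",cv2.resize(p[100:250,240:400,::-1],None,fx=3,fy=3))
delta(pose(),548,-214,250)
print(readout.get_state()["qpos"])
E
```

```text
TCP [563.8 237.  249.3] yaw -3.51 tilt [ 1.6e-03 -5.0e-04 -1.0e+00]
0.053 ([543.0, 340.0], 348.8, -11.2, 31, 25, 18.4)
0.053 ([482.0, 223.0], 503.6, 72.9, 31, 26, 18.1)
0.053 ([321.0, 164.0], 574.0, 236.0, 79, 61, -3.6)
0.008 ([543.0, 340.0], 307.1, -45.3, 36, 28, 18.4)
0.008 ([482.0, 223.0], 483.7, 50.7, 35, 29, 18.1)
0.008 ([321.0, 164.0], 564.0, 236.7, 90, 70, -3.6)
tool mm [  8.2 452.5   5.1] units [0.041 2.262 0.026]
[ 2.84342452e-01  3.24773885e-01  1.41517696e+00 -8.67231451e-05
  1.38575941e+00  1.91625024e+00]
```

View pics/rejp.png

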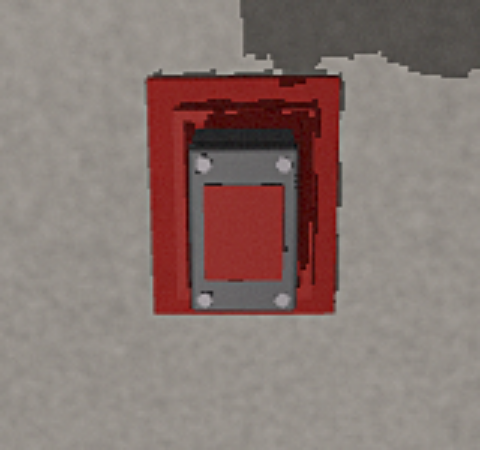

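The red module sits fully within the red nest walls. I have now viewed 10 pictures, so the rest is by numbers. Next is the carrier handle.

Emit:
servo_tool(moves=[{"dp":[-0.009,0.218,0],"delta_rot":[0,0,0],"fingers":0.6},{"dp":[-0.009,0.218,0],"delta_rot":[0,0,0],"fingers":0.6},{"dp":[-0.009,0.218,0],"delta_rot":[0,0,0],"fingers":0.6},{"dp":[-0.009,0.218,0],"delta_rot":[0,0,0],"fingers":0.6},{"dp":[-0.009,0.218,0],"delta_rot":[0,0,0],"fingers":0.6}])

```text
clock: 17.05
position: [0.5409, 0.0183, 0.2464]
ee_rot: [0.0, 1.0, -0.03, 0.0]
contact_force: [0.3, -0.6, -0.4]
width: 0.0511
gripper_force: 0.0
```

Emit:
servo_tool(moves=[{"dp":[-0.009,0.218,0],"delta_rot":[0,0,0],"fingers":0.6},{"dp":[-0.009,0.218,0],"delta_rot":[0,0,0],"fingers":0.6},{"dp":[-0.009,0.218,0],"delta_rot":[0,0,0],"fingers":0.6},{"dp":[-0.009,0.218,0],"delta_rot":[0,0,0],"fingers":0.6},{"dp":[-0.009,0.218,0],"delta_rot":[0,0,0],"fingers":0.6}])

```text
clock: 17.55
position: [0.5185, -0.1989, 0.2465]
ee_rot: [0.0, 1.0, -0.031, 0.0]
contact_force: [-0.3, -0.4, 0.8]
width: 0.0516
gripper_force: 0.0
```

Emit:
servo_tool(moves=[{"dp":[0,0,0],"delta_rot":[0,0,-0.97],"fingers":0.6},{"dp":[0,0,0],"delta_rot":[0,0,-0.97],"fingers":0.6},{"dp":[0,0,0],"delta_rot":[0,0,-0.97],"fingers":0.6},{"dp":[0,0,0],"delta_rot":[0,0,-0.97],"fingers":0.6},{"dp":[0,0,0],"delta_rot":[0,0,-0.97],"fingers":0.6}])

```text
clock: 18.05
position: [0.5188, -0.1973, 0.2462]
ee_rot: [-0.0, 0.977, 0.212, -0.0]
contact_force: [0.2, -0.7, 1.1]
width: 0.0514
gripper_force: 0.0
```

Emit:
servo_tool(moves=[{"dp":[0,0,0],"delta_rot":[0,0,-0.98],"fingers":0.6},{"dp":[0,0,0],"delta_rot":[0,0,-0.98],"fingers":0.6},{"dp":[0,0,0],"delta_rot":[0,0,-0.98],"fingers":0.6},{"dp":[0,0,0],"delta_rot":[0,0,-0.98],"fingers":0.6},{"dp":[0,0,0],"delta_rot":[0,0,-0.98],"fingers":0.6}])

```text
clock: 18.55
position: [0.5189, -0.1971, 0.2463]
ee_rot: [-0.0, 0.897, 0.443, -0.0]
contact_force: [0.3, -0.4, -0.4]
width: 0.051
gripper_force: 0.0
```

Emit:
servo_tool(moves=[{"dp":[0,0,0],"delta_rot":[0,0,-0.98],"fingers":0.6},{"dp":[0,0,0],"delta_rot":[0,0,-0.98],"fingers":0.6},{"dp":[0,0,0],"delta_rot":[0,0,-0.98],"fingers":0.6},{"dp":[0,0,0],"delta_rot":[0,0,-0.98],"fingers":0.6},{"dp":[0,0,0],"delta_rot":[0,0,-0.98],"fingers":0.6}])

```text
clock: 19.05
position: [0.5189, -0.1971, 0.2463]
ee_rot: [-0.0, 0.762, 0.647, -0.0]
contact_force: [-0.4, 0.2, -0.6]
width: 0.0511
gripper_force: 0.0
```

Emit:
servo_tool(moves=[{"dp":[0,0,0],"delta_rot":[0,0,-0.98],"fingers":0.6},{"dp":[0,0,0],"delta_rot":[0,0,-0.98],"fingers":0.6},{"dp":[0,0,0],"delta_rot":[0,0,-0.98],"fingers":0.6},{"dp":[0,0,0],"delta_rot":[0,0,-0.98],"fingers":0.6},{"dp":[0,0,0],"delta_rot":[0,0,0],"fingers":0.6}])

```text
clock: 19.55
position: [0.5189, -0.1971, 0.2463]
ee_rot: [-0.0, 0.623, 0.782, -0.0]
contact_force: [-0.5, -0.6, 0.6]
width: 0.0511
gripper_force: 0.0
```

Emit:
servo_tool(moves=[{"dp":[0,0,0],"delta_rot":[0,0,0],"fingers":0.6},{"dp":[0,0,0],"delta_rot":[0,0,0],"fingers":0.6}])

```text
clock: 19.75
position: [0.5189, -0.1971, 0.2466]
ee_rot: [-0.0, 0.624, 0.782, -0.0]
contact_force: [0.2, 0.2, 0.3]
width: 0.0515
gripper_force: 0.0
```

```bash
cat >> h.py <<'E'
def bar(name):
    c,p,d=snap(name);K,R,o=c
    v,u=np.mgrid[:400,:640];X=np.stack([(u-K[0,2])/K[0,0]*d,(v-K[1,2])/K[1,1]*d,d],-1)@R.T+o
    m=((X[...,2]>.118)&(X[...,2]<.135)&(p.max(2)<90)&(np.hypot(X[...,0]-.5227,X[...,1]+.22)<.06)).astype(np.uint8)
    m=cv2.morphologyEx(m,cv2.MORPH_OPEN,np.ones((3,3)))
    cs,_=cv2.findContours(m,cv2.RETR_EXTERNAL,cv2.CHAIN_APPROX_NONE);k=max(cs,key=len)[:,0]
    print("px",k.mean(0),"z",np.median(X[...,2][m>0]),"depth xy",np.median(X[m>0],0))
    print("bar",cv2.minAreaRect((ray(c,k,.125)[:,:2]*1000).astype(np.float32)))
    for z in(.063,.028):
        for r in rects(c,p,"green",z,40):print("green",z,r)
E
python3 -c "from h import *;bar('w_bar')"
```

```text
TCP [ 518.9 -197.1  246.6] yaw 102.81 tilt [ 0.e+00 -1.e-04 -1.e+00]
px [319.25791855 222.39819005] z 0.12486373802832854 depth xy [ 0.52181919 -0.21523019  0.12486374]
bar ((522.5023193359375, -218.29296875), (13.533554077148438, 81.91556549072266), 12.188014030456543)
green 0.063 ([514.0, 251.0], 729.9, -228.5, 30, 25, -59.2)
green 0.063 ([401.0, 202.0], 600.9, -203.1, 32, 26, 14.9)
green 0.063 ([237.0, 201.0], 443.8, -237.2, 32, 25, 12.7)
green 0.063 ([385.0, 179.0], 590.1, -192.1, 63, 46, 12.7)
green 0.063 ([255.0, 179.0], 450.8, -223.5, 63, 46, 12.7)
green 0.028 ([514.0, 251.0], 756.0, -241.2, 34, 27, -59.2)
green 0.028 ([401.0, 202.0], 612.3, -212.9, 36, 29, 14.9)
green 0.028 ([237.0, 201.0], 437.4, -250.8, 36, 28, 12.7)
green 0.028 ([385.0, 179.0], 600.3, -200.7, 70, 52, 12.7)
green 0.028 ([255.0, 179.0], 445.2, -235.6, 71, 52, 12.7)
```

The bar centre is at (522.5, −219), 13.5x82 mm with its top at z=125 mm, which matches the spec. I'll descend and grip.

Emit:
servo_tool(moves=[{"dp":[-0.112,-0.007,0],"delta_rot":[0,0,0],"fingers":0.6},{"dp":[0,0,0],"delta_rot":[0,0,0],"fingers":0.6},{"dp":[0,0,0.15],"delta_rot":[0,0,0],"fingers":0.6},{"dp":[0,0,0.2],"delta_rot":[0,0,0],"fingers":0.6},{"dp":[0,0,0.15],"delta_rot":[0,0,0],"fingers":0.6}])

```text
clock: 20.3
position: [0.5219, -0.2185, 0.1452]
ee_rot: [-0.001, 0.624, 0.782, 0.0]
contact_force: [-0.1, -0.6, -0.0]
width: 0.0508
gripper_force: 0.0
```

Emit:
servo_tool(moves=[{"dp":[0,0,0.1],"delta_rot":[0,0,0],"fingers":0.6},{"dp":[0,0,0.05],"delta_rot":[0,0,0],"fingers":0.6},{"dp":[0,0,0],"delta_rot":[0,0,0],"fingers":0.6},{"dp":[0,0,0],"delta_rot":[0,0,0],"fingers":0.6}])

```text
clock: 20.7
position: [0.5233, -0.2195, 0.1177]
ee_rot: [0.001, 0.623, 0.782, 0.0]
contact_force: [0.5, -0.2, 0.2]
width: 0.0516
gripper_force: 0.0
```

```bash
python3 -c "
from h import *
P=pose();print(P[1]);delta(P,522.5,-219,117)"
```

```text
[ 0.52325982 -0.21951508  0.11767052]
tool mm [ 0.7 -0.6  0.7] units [ 0.003 -0.003  0.003]
```

Emit:
servo_tool(moves=[{"dp":[0.003,-0.003,0],"delta_rot":[0,0,0],"fingers":0.25},{"dp":[0,0,0],"delta_rot":[0,0,0],"fingers":0.2},{"dp":[0,0,0],"delta_rot":[0,0,0],"fingers":0.05},{"dp":[0,0,0],"delta_rot":[0,0,0],"fingers":0.05},{"dp":[0,0,0],"delta_rot":[0,0,0],"fingers":0.05}], force=30)

```text
clock: 21.2
position: [0.5227, -0.2191, 0.118]
ee_rot: [0.001, 0.623, 0.782, 0.0]
contact_force: [0.3, 0.7, 5.8]
width: 0.0133
gripper_force: 32.3
```

Emit:
servo_tool(moves=[{"dp":[0,0,0],"delta_rot":[0,0,0],"fingers":0.05},{"dp":[0,0,0],"delta_rot":[0,0,0],"fingers":0.05},{"dp":[0,0,0],"delta_rot":[0,0,0],"fingers":0.05},{"dp":[0,0,0],"delta_rot":[0,0,0],"fingers":0.05}], force=80)

```text
clock: 21.6
position: [0.5228, -0.2191, 0.1181]
ee_rot: [0.001, 0.623, 0.782, 0.0]
contact_force: [-0.0, 1.0, 6.4]
width: 0.0124
gripper_force: 78.5
```

Emit:
servo_tool(moves=[{"dp":[0,0,-0.015],"delta_rot":[0,0,0],"fingers":0.05},{"dp":[0,0,-0.025],"delta_rot":[0,0,0],"fingers":0.05},{"dp":[0,0,-0.03],"delta_rot":[0,0,0],"fingers":0.05},{"dp":[0,0,-0.03],"delta_rot":[0,0,0],"fingers":0.05},{"dp":[0,0,-0.03],"delta_rot":[0,0,0],"fingers":0.05}])

```text
clock: 22.1
position: [0.5217, -0.2188, 0.143]
ee_rot: [-0.0, 0.623, 0.782, -0.0]
contact_force: [-0.2, 0.4, -5.9]
width: 0.0126
gripper_force: 78.0
```

```bash
python3 - <<'E'
from h import *
s=readout.get_state();print(np.round(s["position"],4),np.round(s["contact_force"],1),np.round(s["moment"],2),s["width"])
dz=s["position"][2]-.118
c,p,d=snap("w_lift0")
for r in rects(c,p,"green",.063+dz,40):print(r)
K,R,o=c
for r in rects(c,p,"green",.063+dz,40):
    u,v=map(int,r[0]);z=d[v-2:v+3,u-2:u+3];z=np.median(z);print((np.array([(u-K[0,2])/K[0,0]*z,(v-K[1,2])/K[1,1]*z,z])@R.T+o).round(4))
E
```

```text
[ 0.5217 -0.2188  0.143 ] [-0.2  0.4 -5.9] [-0.02 -0.01 -0.06] 0.012600106698185697
TCP [ 521.7 -218.8  143. ] yaw 102.89 tilt [ 3.e-04 -6.e-04 -1.e+00]
([596.0, 288.0], 697.0, -216.4, 26, 21, -59.5)
([456.0, 237.0], 599.3, -202.8, 32, 27, 13.7)
([183.0, 235.0], 442.3, -237.2, 32, 26, 12.8)
([423.0, 195.0], 582.5, -190.5, 60, 44, 12.8)
([219.0, 196.0], 453.6, -219.7, 60, 43, 12.8)
[ 0.7416 -0.2339  0.0463]
[ 0.5988 -0.202   0.089 ]
[ 0.4427 -0.236   0.0889]
[ 0.5823 -0.1882  0.0616]
[ 0.4552 -0.2155  0.0681]
```

The carrier is off the dock and level: both tags are at z=89 mm, with a 6 N load and no moment. I'll lift the rest.

Emit:
servo_tool(moves=[{"dp":[0,0,-0.04],"delta_rot":[0,0,0],"fingers":0.05},{"dp":[0,0,-0.06],"delta_rot":[0,0,0],"fingers":0.05},{"dp":[0,0,-0.08],"delta_rot":[0,0,0],"fingers":0.05},{"dp":[0,0,-0.09],"delta_rot":[0,0,0],"fingers":0.05},{"dp":[0,0,-0.09],"delta_rot":[0,0,0],"fingers":0.05}])

```text
clock: 22.65
position: [0.5219, -0.2188, 0.2163]
ee_rot: [0.0, 0.623, 0.782, 0.0]
contact_force: [-0.4, -1.5, -6.7]
width: 0.0126
gripper_force: 78.2
```

Emit:
servo_tool(moves=[{"dp":[0,0,-0.09],"delta_rot":[0,0,0],"fingers":0.05},{"dp":[0,0,-0.08],"delta_rot":[0,0,0],"fingers":0.05},{"dp":[0,0,-0.06],"delta_rot":[0,0,0],"fingers":0.05},{"dp":[0,0,-0.03],"delta_rot":[0,0,0],"fingers":0.05},{"dp":[0,0,-0.01],"delta_rot":[0,0,0],"fingers":0.05}])

```text
clock: 23.15
position: [0.522, -0.2189, 0.2696]
ee_rot: [0.001, 0.623, 0.782, 0.0]
contact_force: [-0.6, 0.2, -7.1]
width: 0.0128
gripper_force: 78.2
```

Emit:
servo_tool(moves=[{"dp":[0,0,0],"delta_rot":[0,0,0],"fingers":0.05},{"dp":[0,0,0],"delta_rot":[0,0,0],"fingers":0.05},{"dp":[0,0,0],"delta_rot":[0,0,0],"fingers":0.05},{"dp":[0,0,0],"delta_rot":[0,0,0],"fingers":0.05},{"dp":[0,0,0],"delta_rot":[0,0,0],"fingers":0.05}])

```text
clock: 23.65
position: [0.5218, -0.2188, 0.2684]
ee_rot: [-0.0, 0.623, 0.782, -0.0]
contact_force: [0.3, 0.4, -7.1]
width: 0.0124
gripper_force: 78.2
```

```bash
python3 - <<'E'
from h import *
s=readout.get_state();print(np.round(s["position"],4),np.round(s["contact_force"],1),np.round(s["moment"],2),np.abs(s["qd"]).max())
c,p,d=snap("w_end");K,R,o=c
for r in rects(c,p,"green",.063+s["position"][2]-.118,40):
    u,v=map(int,r[0]);z=np.median(d[v-2:v+3,u-2:u+3]);print(r,(np.array([(u-K[0,2])/K[0,0]*z,(v-K[1,2])/K[1,1]*z,z])@R.T+o).round(4))
p,d=imaging.get_image("top")
for r in rects(cam("top"),p,"red",.045,20):print(r)
E
```

```text
[ 0.5218 -0.2188  0.2684] [ 0.3  0.4 -7.1] [-0.01  0.01  0.02] 0.004549609991931901
TCP [ 521.8 -218.8  268.4] yaw 102.89 tilt [ 4.e-04 -5.e-04 -1.e+00]
([456.0, 237.0], 599.4, -202.8, 32, 26, 13.5) [ 0.599  -0.202   0.2142]
([182.0, 235.0], 442.3, -237.1, 32, 26, 12.2) [ 0.4423 -0.2361  0.2144]
([512.0, 225.0], 627.3, -188.1, 17, 13, -59.3) [ 0.7458 -0.2336  0.0462]
([423.0, 195.0], 582.6, -190.5, 60, 44, 12.8) [ 0.5821 -0.188   0.1878]
([219.0, 196.0], 453.8, -219.7, 60, 43, 12.8) [ 0.4556 -0.2152  0.1945]
([335.0, 299.0], 339.4, -18.5, 30, 23, 20.4)
([499.0, 282.0], 380.6, -440.8, 92, 24, 6.9)
([300.0, 239.0], 498.1, 68.3, 29, 24, 17.9)
([240.0, 218.0], 555.2, 228.1, 85, 67, -3.2)
([185.0, 111.0], 888.2, 360.6, 221, 103, 11.5)
([277.0, 91.0], 929.1, 160.5, 221, 105, 11.1)
```

The carrier is up 15 cm, level and still. Both modules are seated and the other things on the bench have not moved.

```bash
python3 -c "
from rig import manip;print(manip.sign_off())"
```

```text
the job is handed in; nothing more can be done
None
```

The job is handed in: the green module is in the carrier's empty nest, the red one is in the reject nest, and the carrier is held level and still about 15 cm above its dock with both its modules seated, at about 24 s on the robot's clock.

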